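Lock the bayonet lid of a gas test chamber

TASK

Close the gas test chamber on the bench: push its spring-loaded round lid all the way in, twist it a quarter turn while it is held in, then let it spring up into its catch so that it stays locked. The lid turns one way only and nothing shows which, so find out by trying. Do not shove or knock over the things standing around it.

Things in the scene. Friction and masses are not known exactly. Their poses are not given: they have to be found in the camera images.
- chamber: Test chamber: fixed aluminium box 170 (its x) x 150 (its y) x 80 mm high, carrying the round grey lid. Two brass gas fittings on its +x side reach 125 mm from the centre, 26 to 44 mm above the table. Origin: centre of its underside, on the lid's axis; z up.
- chamber_top (a point): Centre of the box's top, 80 mm above the table, axes as the chamber's. Around the lid, a single dark stud at each x end marks where the lid's bar points when open, and a pair of dark studs at each y end where it points when locked.
- lid_face (a point): Centre of the lid's flat top, at the foot of its bar; 127 mm above the table with the lid up; moves and turns with the lid. Lid: grey disc, 112 mm diameter, 29 mm high, a bar across its top: 100 mm long along this x, 14 mm wide along y, 24 mm high. The face beside the bar is free to press on; the bar can be straddled, gripped or pushed sideways off-centre.
- lid_press (a joint): How far the lid is pushed in (m): 0 up (start), 0.016 bottom; a spring resists with 6 to 12 N. It can turn only when pushed in over 0.011; short of that it stops within 0.13 rad both ways. Turned past 0.3 rad and let go, it stays at about 0.010 where it is and can be pushed and turned on. Past 1.4 rad, let go, it springs up to about 0.004 into its catch: locked.
- lid_turn (a joint): Turn of the lid (rad), positive counter-clockwise from above: 0 open (bar along the chamber's x; start), end stop at 1.65 or -1.65 (bar about along the chamber's y). One direction, unseen and random each time, is blocked within 0.2 rad even when fully pushed in; the other runs free to its end stop. Turning takes 0.06 to 0.12 N m.
- bottle: Bystander: brown glass bottle 68 mm in diameter, 150 mm high, standing beside the chamber on its +y side; origin at the centre of its base, z up.
- module: Bystander: flat aluminium sensor module with a green board on top, 90 x 65 x 39 mm, lying beside the chamber on its -y side; origin at the centre of its underside.
- wrench: Bystander: steel wrench 160 mm long, lying flat on the table; origin near its middle.
- cup: Bystander: open white cup 72 mm across, 70 mm high, standing on the table; origin at the centre of its base, z up.

How it is judged (in metres and radians):
On the way, in this order (a step that is already met when the one before it is completed fails the run):
1. the lid is pushed in past 9 mm, still unturned (value of joint lid_press above 0.009 m and value of joint lid_turn between -1 and 1 rad), for 0.05 s.
2. the lid is turned at least 1.35 rad to whichever side it goes ((value of joint lid_turn above 1.35 rad or value of joint lid_turn below -1.35 rad)), for 0.1 s.
At the end, for the whole second after the job is handed in: The lid has been turned at least 1.35 rad to whichever side it goes, has sprung up into its catch (pushed in less than 8.5 mm, at rest about 4 mm) and is at rest ((value of joint lid_turn above 1.35 rad or value of joint lid_turn below -1.35 rad) and value of joint lid_press below 0.0085 m and velocity of joint lid_turn between -0.05 and 0.05 rad/s); the robot touches nothing.
It fails at once if the brown glass bottle is pushed more than 50 mm away or tipped over (distance of bottle from where it was at the start of the episode above 0.05 m or angle between bottle's own z axis and vertical above 0.6 rad).
It fails at once if the sensor module is pushed more than 50 mm away (distance of module from where it was at the start of the episode above 0.05 m).
It fails at once if the wrench is pushed more than 50 mm away (distance of wrench from where it was at the start of the episode above 0.05 m).
It fails at once if the white cup is pushed more than 50 mm away or tipped over (distance of cup from where it was at the start of the episode above 0.05 m or angle between cup's own z axis and vertical above 0.6 rad).
It also fails if it takes over 58 s, if anything falls off the work surface, if the arm or the gripper's body presses on something with over 40 N, if the wrist force passes 120 N, or if a joint passes its speed limit or range.

ROBOT

A 6-joint arm with a two-finger parallel gripper is mounted at the origin on the work surface. World frame = base frame: x ahead of the robot, y to its left, z up, the work surface at z = 0. Lengths are in mm, angles in rad, forces in N, time in s.
With the tool pointing down it reaches from about 400 to 925 mm from the base axis. Payload 12.5 kg.
Tool frame: the origin (TCP) lies at the very end of the fingers, on their centre line; the grasp point (between the pads) lies 19 mm behind it; z points along the fingers, y is the direction in which the jaws open and shut (so a half turn about z gives the same grasp; the last joint's range is limited). The gripper opens to 95 mm and grips with 3 to 60 N. Pads are 20 mm wide; open, the fingers measure 119 mm over their backs; the gripper's body (75 mm by 180 mm) begins 59 mm behind the grasp point.
Start: joints at [-1.334, 0.491, 1.559, -0, 1.092, -0.106], TCP at [210.103, -588.649, 179.761] pointing down, gripper open.
Joint ranges: [-3.1, 3.1], [-0.84, 2.19], [0.05, 2.79], [-1.13, 4.28], [0.06, 2.93], [-2.69, 2.69]. Speed limits (rad/s): [2.22, 2.22, 2.79, 3.14, 3.14, 3.14].

INTERFACE

Orientations are given as [roll, pitch, yaw] about the fixed x, y, z axes, in that order (R = Rz(yaw) Ry(pitch) Rx(roll)).
In Python, from cell import env gives the robot as it stands.
- The arm moves only by the shell command python3 -m pendant 'ROWS'. ROWS is JSON, a list that holds one entry, the list of rows, each a list of 5 numbers: the opening, from 0 (shut) to 1 (fully open), then the shift along the tool's x, y, z in m, then the turn about the tool's z in rad. A call has exactly 8 rows; each row is the pose to reach, as a shift and turn from the pose commanded when the call began, along the tool's axes at that moment; what a row does not reach only later rows make up. A row lasts 1/10 s, in which the tool goes at most 50 mm and 8.59 degrees, less where a joint would pass 70% of its speed; a pose out of reach is approached as far as the arm can. A call with a gripper value outside its range is refused whole. The fingers move at their own pace and stop on an object; the grip force is fixed at half the most. Time passes only in rows, so rows that repeat a pose let the fingers close, or fill a call up. It gives the time, the measured TCP pose, the force and the opening at its end, in the units of the state.
- env.state(): the state, without advancing time (a new reading comes with each control period).
- env.read_camera(name): name is "scene" or "top"; returns a dict with "image" (420x560x3 uint8, blue, green, red), "range_z" (420x560 float32, mm along the optical axis (not along the pixel's ray), 0 where there is no reading), "fx", "fy", "cx", "cy" (pixels), "rvec" (rotation vector, rad) and "tvec" (3), from world to camera coordinates, as OpenCV has them. Camera axes: x right, y down, z forward; pixel columns grow to the right and rows downward; lengths in mm; the calibration is good to about 2 mm. A picture is of the moment at which its call begins.
- env.job_done(): hands the job in, once; it reports no verdict.
The state is a dict: "t": time; "joints": joint angles; "qvel": joint speeds; "tau": joint torques, N m; "eef_pos": TCP position; "tcp_rot": TCP orientation; "ft_force": force on the tool from outside, world axes, zero at the start; "moment": the same for the moment, N m; "opening": opening from 0.0 (shut) to 1.0 (fully open).
Only numpy, scipy, OpenCV 4.12 (cv2) and the standard library are available. Lean on these libraries where they do the work, as an engineer would, in place of code of your own. Each camera call takes 0.05 s, during which the arm holds its last target. There are 200 camera calls.

## Working session

There is one attempt and no reset: what is moved stays moved. The work goes in short steps, Python scripts to look and compute and a shell command to move; the robot and the scene stay as the last step left them, time stands still between calls to the robot, and variables do not carry over. Pictures are saved under pics/ and viewed, about 8 in all and at most 12, crops included, and the job is handed in when it is done.

```bash
mkdir -p pics; cat > h.py <<'E'
import numpy as np,cv2
from cell import env
def cam(n,save=None):
    c=env.read_camera(n)
    if save: cv2.imwrite('pics/'+save,c['image'])
    return c
def world(c):
    R,_=cv2.Rodrigues(np.array(c['rvec'],float)); t=np.array(c['tvec'],float).ravel()
    v,u=np.mgrid[0:420,0:560]; z=c['range_z']
    P=np.stack([(u-c['cx'])/c['fx']*z,(v-c['cy'])/c['fy']*z,z],-1)
    W=(P-t)@R; W[z==0]=np.nan
    return W
E
python3 - <<'E'
from h import *
c=cam('top','top0.png');W=world(c);np.save('W.npy',W)
cam('scene','sc0.png')
m=(abs(W[...,2]-127)<5);P=W[m];print(m.sum(),np.nanmean(P,0),np.nanmin(P,0),np.nanmax(P,0))
m=(abs(W[...,2]-151)<4);P=W[m];print(m.sum(),np.nanmean(P,0))
s=env.state();print(s['t'],s['eef_pos'],s['tcp_rot'])
E
```

```text
1825 [607.64119022  21.79003982 127.01830562] [  17.80623414 -771.04638619  122.00213847] [962.85551041 677.01661666 131.99992473]
3151 [795.1332665  293.09677675 151.02590282]
0.1 [ 210.05368176 -588.39011094  179.21890534] [-3.14062470e+00 -1.01839652e-04  3.42814294e-01]
```

View pics/top0.png

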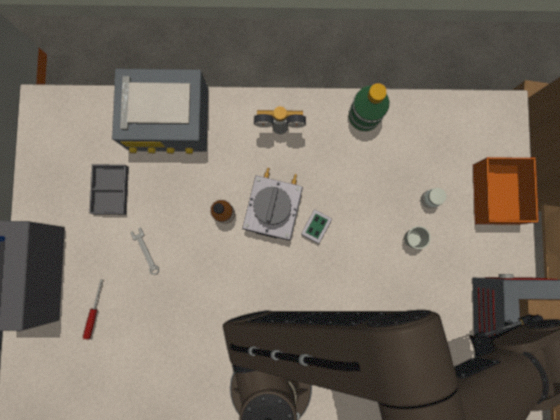

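View pics/sc0.png

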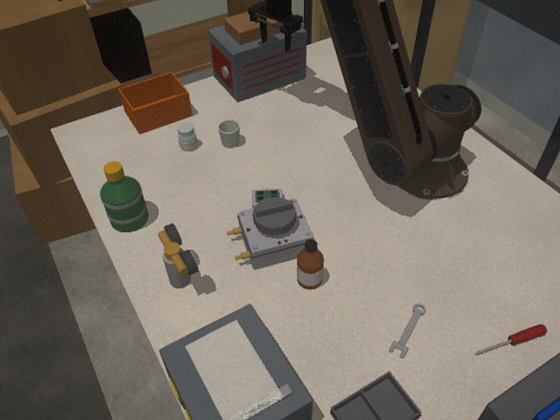

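The top view shows the chamber at about (272,207) with its fittings pointing up in the image (+x). The bottle is at (221,211), the module at (317,226) and the wrench at (146,251). The cup is at (417,238), well clear. Next I'll measure the lid.

```bash
python3 - <<'E'
from h import *
W=np.load('W.npy')
loc=np.zeros(W.shape[:2],bool);loc[150:265,190:340]=1
def st(n,lo,hi,u0,u1):
    m=loc&(W[...,2]>lo)&(W[...,2]<hi);m[:,:u0]=0;m[:,u1:]=0
    P=W[m][:,:2].astype(np.float32);r=cv2.minAreaRect(P)
    mc=cv2.minEnclosingCircle(P)
    d=np.linalg.svd(P-P.mean(0),full_matrices=False)[2][0]
    print(n,len(P),P.mean(0),'z',np.median(W[m][:,2]),'rect',r,'circ',mc,'dir',np.arctan2(d[1],d[0]))
st('bar',142,158,240,305)
st('face',120,134,240,305)
st('lid',115,160,240,305)
st('boxtop',74,86,240,305)
st('bottle',40,170,200,237)
st('module',25,60,303,340)
im=cv2.imread('pics/top0.png')[150:265,190:340]
cv2.imwrite('pics/crop0.png',cv2.resize(im,None,fx=5,fy=5,interpolation=cv2.INTER_CUBIC))
E
```

```text
bar 163 [ 5.5878400e+02 -2.1194984e-01] z 150.1319670053027 rect ((558.6495361328125, 0.020496368408203125), (13.69753360748291, 98.6302490234375), 77.0508041381836) circ ((558.1695556640625, -2.066842555999756), 49.31523513793945) dir 2.9144328
face 953 [5.5841003e+02 8.1923895e-02] z 126.56357852207366 rect ((558.6460571289062, 0.050262451171875), (110.85951232910156, 109.94214630126953), 0.590728223323822) circ ((559.3184814453125, -0.36555153131484985), 57.695167541503906) dir -1.7069317
lid 1134 [ 5.5820081e+02 -1.0400456e-01] z 127.18319142863582 rect ((558.2366943359375, 0.087738037109375), (112.22345733642578, 112.3337173461914), 70.69721221923828) circ ((559.8367309570312, -0.29014524817466736), 58.18373107910156) dir -0.9838447
boxtop 1441 [554.3089      -0.64878273] z 79.67562349501898 rect ((559.44677734375, -0.20503997802734375), (149.46237182617188, 170.43148803710938), 77.07316589355469) circ ((558.912841796875, 0.7205415368080139), 109.89212799072266) dir 2.887527
bottle 432 [541.42896 149.9192 ] z 105.53561420438973 rect ((545.022216796875, 154.87765502929688), (65.8218765258789, 64.30912017822266), 46.296104431152344) circ ((545.612060546875, 155.43751525878906), 34.08313751220703) dir -1.1202388
module 574 [ 505.5122  -139.28072] z 35.90575865741607 rect ((505.8388671875, -139.24412536621094), (64.84078216552734, 90.28372955322266), 61.881439208984375) circ ((505.1772155761719, -140.23500061035156), 53.09198760986328) dir 2.7020783
```

View pics/crop0.png

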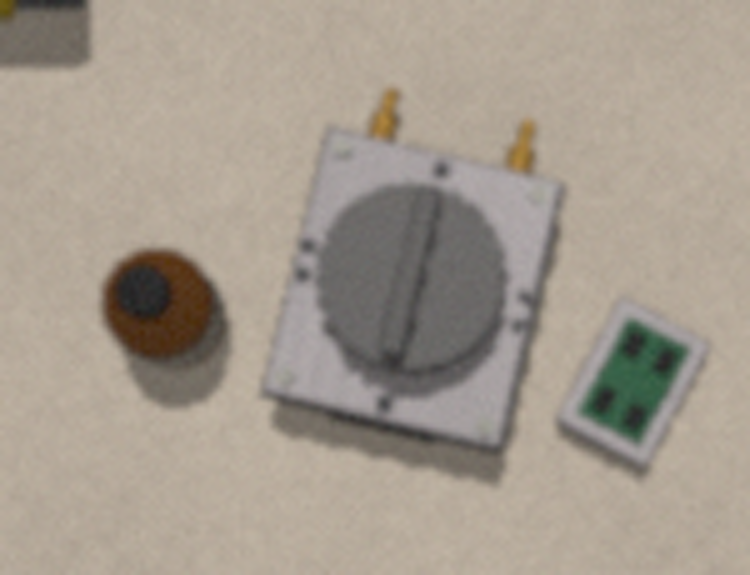

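The crop shows the bar along the chamber's x, pointing at the single studs (crop about (441,170) and (384,404)). Lid centre is (558.8, 0) with yaw -0.226, and face and bar heights measure 127 and 150–151 mm, as they should. I'll start the move now. q6 stays in range for a counter-clockwise turn from yaw -0.226; clockwise would need a regrasp.

```bash
cat > go.py <<'E'
import sys
from h import *
from scipy.spatial.transform import Rotation as Ro
x,y,z,yaw=map(float,sys.argv[1:5]);s=env.state()
R=Ro.from_euler('xyz',s['tcp_rot']).as_matrix()
d=np.array([x,y,z])-s['eef_pos']
dy=(yaw-s['tcp_rot'][2]+np.pi)%(2*np.pi)-np.pi
print('t',s['t'],'shift',np.round(R.T@d,1),'turn',round(-dy,3),'rot',np.round(s['tcp_rot'],3),'F',np.round(s['ft_force'],1),'pos',np.round(s['eef_pos'],1),'q',np.round(s['joints'],2))
E
python3 -m pendant '[[[0.6,0.035,-0.029,0,0.04],[0.6,0.07,-0.058,0,0.08],[0.6,0.105,-0.087,0,0.12],[0.6,0.14,-0.116,0,0.16],[0.6,0.175,-0.145,0,0.2],[0.6,0.21,-0.174,0,0.24],[0.6,0.245,-0.203,0,0.28],[0.6,0.28,-0.232,0,0.32]]]'
python3 go.py 558.8 0 160 -0.226
```

```text
t: 0.9
eef_pos: [396.4, -274.3, 179.7]
tcp_rot: [-3.142, 0.0, 0.021]
ft_force: [0.9, -0.4, 0.6]
opening: 0.602
t 0.9 shift [ 168.1 -270.8   19.7] turn 0.247 rot [-3.142  0.     0.021] F [ 0.9 -0.4  0.6] pos [ 396.4 -274.3  179.7] q [-0.74  0.29  1.9  -0.    0.95  0.81]
```

```bash
python3 -m pendant '[[[0.6,0.027,-0.044,0,0.04],[0.6,0.054,-0.088,0,0.08],[0.6,0.081,-0.132,0,0.12],[0.6,0.108,-0.176,0,0.16],[0.6,0.135,-0.22,0,0.2],[0.6,0.158,-0.256,0,0.24],[0.6,0.168,-0.27,0,0.247],[0.6,0.168,-0.27,0.0,0.247]]]'
python3 go.py 558.8 0 128 -0.226
```

```text
t: 1.7
eef_pos: [558.3, -0.1, 179.2]
tcp_rot: [-3.142, 0.001, -0.221]
ft_force: [0.3, -0.7, 1.0]
opening: 0.599
t 1.7 shift [ 0.5 -0.2 51.2] turn 0.005 rot [-3.142e+00  1.000e-03 -2.210e-01] F [ 0.3 -0.7  1. ] pos [ 5.583e+02 -1.000e-01  1.792e+02] q [-0.12  0.4   1.72  0.    1.02  1.67]
```

```bash
python3 -m pendant '[[[0.6,0.0005,0,0.015,0.005],[0.6,0.0005,0,0.03,0.005],[0.6,0.0005,0,0.042,0.005],[0.6,0.0005,0,0.048,0.005],[0,0.0005,0,0.048,0.005],[0,0.0005,0,0.048,0.005],[0,0.0005,0,0.048,0.005],[0,0.0005,0,0.048,0.005]]]'
python3 go.py 558.8 0 111 -0.226
```

```text
t: 2.5
eef_pos: [558.3, -2.4, 132.2]
tcp_rot: [3.142, -0.001, -0.229]
ft_force: [0.1, -0.1, -0.9]
opening: 0.321
t 2.5 shift [-0.1 -2.5 21.2] turn -0.003 rot [ 3.142e+00 -1.000e-03 -2.290e-01] F [ 0.1 -0.1 -0.9] pos [558.3  -2.4 132.2] q [-0.12  0.45  1.78 -0.    0.91  1.68]
```

```bash
python3 -m pendant '[[[0,0,-0.0005,0,0],[0,0,-0.0005,0,0],[0,0,-0.0005,0,0],[0,0,-0.0005,0,0],[0,0,-0.0005,0,0],[0,0,-0.0005,0,0],[0,0,-0.0005,0,0],[0,0,-0.0005,0,0]]]'
python3 go.py 558.8 0 111 -0.226
```

```text
t: 3.3
eef_pos: [558.3, -1.9, 131.7]
tcp_rot: [3.141, -0.0, -0.229]
ft_force: [-1.0, -0.4, -0.0]
opening: 0.006
t 3.3 shift [ 0.1 -2.  20.7] turn -0.003 rot [ 3.141 -0.    -0.229] F [-1.  -0.4 -0. ] pos [558.3  -1.9 131.7] q [-0.12  0.45  1.78 -0.    0.91  1.68]
```

```bash
python3 - <<'E'
from h import *
c=cam('scene');im=c['image'][150:290,200:380];s=env.state();print(s['opening'],s['ft_force'])
cv2.imwrite('pics/s1.png',cv2.resize(im,None,fx=4,fy=4,interpolation=cv2.INTER_CUBIC))
E
```

```text
0.0016114393799753002 [ 0.34205793 -0.06777902 -0.13905707]
```

View pics/s1.png

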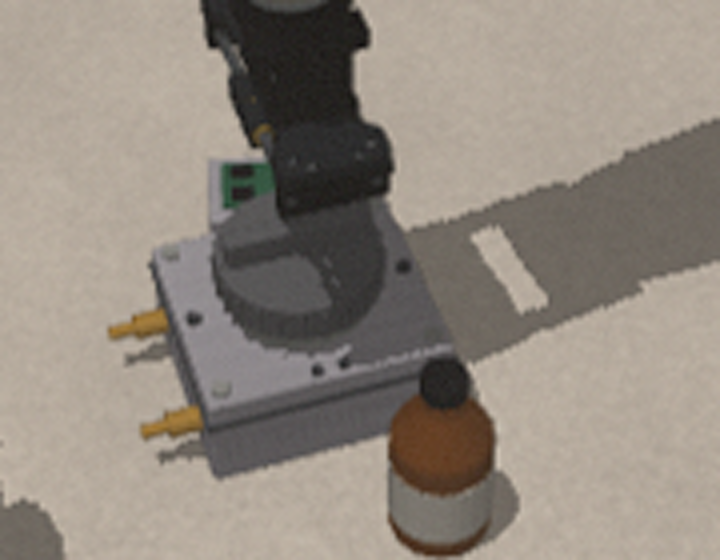

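The picture is ambiguous: the dark finger block is at crop (335,165), apparently above or behind the bar. I'll check its 3D position with depth.

```bash
python3 - <<'E'
from h import *
c=cam('scene');W=world(c)
R,_=cv2.Rodrigues(np.array(c['rvec'],float))
def pr(p): return cv2.projectPoints(np.array([p],float),np.array(c['rvec'],float),np.array(c['tvec'],float),np.array([[c['fx'],0,c['cx']],[0,c['fy'],c['cy']],[0,0,1]]),None)[0].ravel()
for p in [(558.3,-1.9,131.7),(558.8,0,127),(558.8,0,151),(558.8,0,210)]:
    q=pr(p);print(p,q,'crop',(q-[200,150])*4)
for u,v in [(250,250),(330,200),(330,180),(330,150),(340,130),(300,120),(380,180),(335,215),(335,240),(280,240)]:
    print((u,v),np.round(W[150+v//4,200+u//4]))
t=cam('top','t1.png');V=world(t)
for lo,hi in((142,158),):
    m=np.zeros(V.shape[:2],bool);m[150:265,240:305]=1
    m&=(V[...,2]>lo)&(V[...,2]<hi);print(m.sum(),cv2.minAreaRect(V[m][:,:2].astype(np.float32)) if m.sum() else '')
E
```

```text
(558.3, -1.9, 131.7) [274.10291561 209.30310048] crop [296.41166245 237.21240192]
(558.8, 0, 127) [274.34193345 211.03813922] crop [297.36773381 244.1525569 ]
(558.8, 0, 151) [274.13104901 204.80784541] crop [296.52419602 219.23138162]
(558.8, 0, 210) [273.58916968 188.79875859] crop [294.35667871 155.19503434]
(250, 250) [595.   0. 145.]
(330, 200) [579.  76. 248.]
(330, 180) [582.  83. 273.]
(330, 150) [576.  72. 286.]
(340, 130) [562.  62. 287.]
(300, 120) [579.  45. 288.]
(380, 180) [547.  84. 255.]
(335, 215) [534.   4. 148.]
(335, 240) [539.  12. 131.]
(280, 240) [572.   1. 139.]
0
```

```bash
python3 - <<'E'
from h import *
for n in('scene','top'):
    c=cam(n);W=world(c)
    m=(abs(W[...,0]-558)<90)&(abs(W[...,1])<115)
    for lo in range(85,300,10):
        k=m&(W[...,2]>=lo)&(W[...,2]<lo+10)
        if k.sum(): P=W[k];print(n,lo,k.sum(),P.min(0)[:2].round(),P.max(0)[:2].round(),P.mean(0)[:2].round())
    if n=='scene':
        im=c['image'][175:235,240:320];cv2.imwrite('pics/s2.png',cv2.resize(im,None,fx=10,fy=10,interpolation=cv2.INTER_CUBIC)[:600,:800])
        print(W[185:225:3,274].round())
E
```

```text
scene 85 101 [472. -80.] [648.  85.] [568.  26.]
scene 95 45 [509. -28.] [615.  57.] [580.  37.]
scene 105 113 [508. -25.] [617.  61.] [580.  38.]
scene 115 184 [502. -54.] [618.  61.] [574.  30.]
scene 125 610 [506. -53.] [616.  58.] [567.  14.]
scene 135 94 [514.  -9.] [609.  18.] [562.   6.]
scene 145 188 [510. -17.] [610.  19.] [560.   2.]
scene 155 5 [525.  -3.] [606.  14.] [567.   4.]
scene 235 3 [569.  72.] [598.  78.] [585.  74.]
scene 245 100 [542. -83.] [609.  85.] [579.  50.]
scene 255 154 [542. -89.] [609.  87.] [578.  13.]
scene 265 146 [526. -97.] [612.  92.] [581.  23.]
scene 275 132 [543. -95.] [611.  93.] [580.  46.]
scene 285 464 [539. -95.] [611.  94.] [573.  45.]
scene 295 88 [545. -20.] [592.  53.] [575.  34.]
[[588.  56. 286.]
 [594.  66. 287.]
 [600.  77. 290.]
 [601.  79. 283.]
 [602.  80. 275.]
 [598.  71. 254.]
 [598.  72. 245.]
 [561.   3. 151.]
 [562.   5. 141.]
 [562.   3. 128.]
 [567.  12. 127.]
 [571.  19. 124.]
 [578.  32. 130.]
 [582.  39. 127.]]
top 115 1 [587. -46.] [587. -46.] [587. -46.]
top 125 7 [557. -46.] [584. -43.] [570. -44.]
top 255 3 [506. -74.] [506. -69.] [506. -71.]
top 265 2 [505. -76.] [507. -68.] [506. -72.]
top 275 53 [504. -93.] [574. -63.] [540. -79.]
top 285 175 [506. -96.] [574. -46.] [539. -79.]
```

View pics/s2.png

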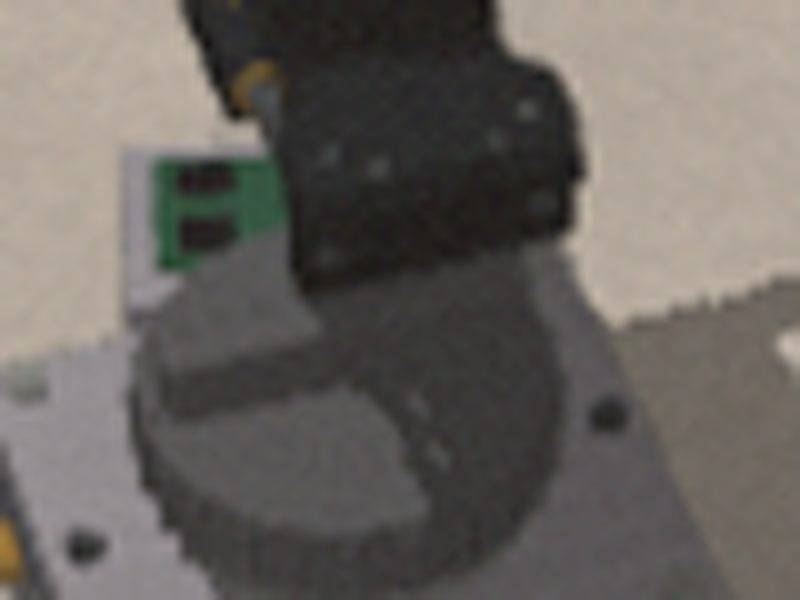

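The body's underside measures z≈243, which is 111 mm above the reported TCP instead of 78. The bar top is visible exactly where the tips should be. So the real tips sit roughly 30 mm higher than reported and closed above the bar. I'll open fully and measure the finger tips directly.

```bash
python3 -m pendant '[[[1,0,0,0,0],[1,0,0,0,0],[1,0,0,0,0],[1,0,0,0,0],[1,0,0,0,0],[1,0,0,0,0],[1,0,0,0,0],[1,0,0,0,0]]]'
python3 - <<'E'
from h import *
c=cam('scene');W=world(c)
m=(abs(W[...,0]-558)<90)&(abs(W[...,1])<115)
for lo in range(125,260,6):
    k=m&(W[...,2]>=lo)&(W[...,2]<lo+6)
    if k.sum(): P=W[k];print(lo,k.sum(),P.min(0)[:2].round(),P.max(0)[:2].round(),P.mean(0)[:2].round())
im=c['image'][170:230,240:320];cv2.imwrite('pics/s3.png',cv2.resize(im,None,fx=10,fy=10,interpolation=cv2.INTER_CUBIC))
s=env.state();print(s['t'],s['opening'],s['eef_pos'],s['tcp_rot'])
E
```

```text
t: 4.35
eef_pos: [558.3, -1.9, 131.7]
tcp_rot: [3.142, -0.0, -0.229]
ft_force: [0.6, -0.5, -0.7]
opening: 0.622
125 543 [505. -53.] [615.  58.] [567.  17.]
131 92 [516. -44.] [613.  51.] [566.   8.]
137 45 [515.  -9.] [609.  18.] [567.   6.]
143 58 [515. -16.] [609.  18.] [573.   2.]
149 101 [512. -14.] [608.  19.] [559.   2.]
155 5 [567.  -2.] [595.   4.] [584.   0.]
161 3 [556.  28.] [560.  31.] [558.  30.]
167 10 [555.  28.] [576.  35.] [565.  31.]
173 8 [555.  29.] [575.  34.] [567.  32.]
179 14 [555.  29.] [575.  35.] [567.  33.]
185 11 [556.  30.] [576.  38.] [566.  34.]
191 13 [555.  33.] [577.  39.] [567.  35.]
197 1 [566.  39.] [566.  39.] [566.  39.]
203 1 [558. -35.] [558. -35.] [558. -35.]
215 3 [559. -43.] [563. -31.] [561. -36.]
239 5 [549.  69.] [602.  82.] [582.  74.]
245 43 [543. -84.] [608.  85.] [578.  63.]
251 71 [543. -84.] [608.  86.] [580.  39.]
257 116 [543. -85.] [610.  87.] [579.  20.]
4.4 0.6655903679167178 [558.24961971  -1.90951461 131.71620974] [ 3.14152884e+00 -7.55323547e-05 -2.29240082e-01]
```

View pics/s3.png

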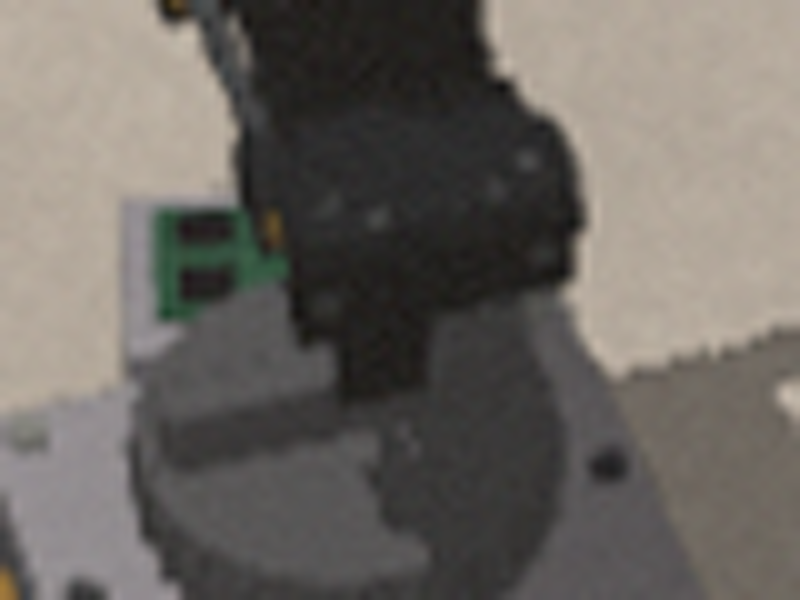

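The open finger is plainly visible (crop about (385,390)). Its tip is at z≈164 while the report says 132, so the tip is about 32 mm above the reported TCP. Lateral position is correct. I'll descend by that amount, to a reported z of about 98, and close on the bar.

```bash
python3 -m pendant '[[[0.5,0.001,-0.002,0.012,0],[0.5,0.001,-0.002,0.024,0],[0.5,0.001,-0.002,0.031,0],[0.2,0.001,-0.002,0.033,0],[0,0.001,-0.002,0.033,0],[0,0.001,-0.002,0.033,0],[0,0.001,-0.002,0.033,0],[0,0.001,-0.002,0.033,0]]]'
python3 -m pendant '[[[0,0,0,0,0],[0,0,0,0,0],[0,0,0,0,0],[0,0,0,0,0],[0,0,0,0,0],[0,0,0,0,0],[0,0,0,0,0],[0,0,0,0,0]]]'
python3 go.py 558.8 0 79 -0.226
```

```text
t: 5.2
eef_pos: [559.9, -0.1, 99.1]
tcp_rot: [-3.141, -0.001, -0.229]
ft_force: [1.3, 4.7, 0.9]
opening: 0.145
t: 6.0
eef_pos: [559.9, -0.0, 99.0]
tcp_rot: [-3.141, -0.001, -0.229]
ft_force: [0.0, 3.4, 5.3]
opening: 0.141
t 6.0 shift [-1.1  0.2 20. ] turn -0.003 rot [-3.141e+00 -1.000e-03 -2.290e-01] F [0.  3.4 5.3] pos [559.9  -0.   99. ] q [-0.12  0.5   1.81  0.    0.84  1.68]
```

The bar is gripped (opening 0.141 ≈ 13.4 mm). Now I'll push in.

```bash
python3 -m pendant '[[[0,0,0,0.003,0],[0,0,0,0.006,0],[0,0,0,0.009,0],[0,0,0,0.012,0],[0,0,0,0.014,0],[0,0,0,0.016,0],[0,0,0,0.016,0],[0,0,0,0.016,0]]]'
python3 go.py 558.8 0 79 -0.226
```

```text
t: 6.8
eef_pos: [560.0, -0.1, 83.5]
tcp_rot: [-3.141, -0.001, -0.229]
ft_force: [-0.2, 4.0, 11.3]
opening: 0.144
t 6.8 shift [-1.2  0.2  4.5] turn -0.003 rot [-3.141e+00 -1.000e-03 -2.290e-01] F [-0.2  4.  11.3] pos [ 5.60e+02 -1.00e-01  8.35e+01] q [-0.12  0.52  1.82  0.    0.8   1.68]
```

```bash
python3 -m pendant '[[[0,0,0,0.001,0],[0,0,0,0.002,0],[0,0,0,0.002,0],[0,0,0,0.002,0],[0,0,0,0.002,0],[0,0,0,0.002,0],[0,0,0,0.002,0],[0,0,0,0.002,0]]]'
python3 go.py 558.8 0 79 -0.226
```

```text
t: 7.6
eef_pos: [560.3, -0.1, 82.9]
tcp_rot: [-3.141, -0.003, -0.229]
ft_force: [-4.8, 4.4, 25.5]
opening: 0.145
t 7.6 shift [-1.5  0.3  3.9] turn -0.003 rot [-3.141e+00 -3.000e-03 -2.290e-01] F [-4.8  4.4 25.5] pos [ 5.603e+02 -1.000e-01  8.290e+01] q [-0.12  0.52  1.82  0.    0.8   1.68]
```

It's bottomed: force rose to 25 N with no more travel. I'll try counter-clockwise first, gently.

```bash
python3 -m pendant '[[[0,0,0,0,-0.04],[0,0,0,0,-0.08],[0,0,0,0,-0.12],[0,0,0,0,-0.16],[0,0,0,0,-0.2],[0,0,0,0,-0.24],[0,0,0,0,-0.26],[0,0,0,0,-0.26]]]'
python3 go.py 558.8 0 79 -0.226; python3 -c "
from h import *;s=env.state();print(s['moment'],s['tau'],s['opening'])"
```

```text
t: 8.4
eef_pos: [560.3, -0.1, 82.9]
tcp_rot: [3.141, -0.003, 0.031]
ft_force: [-4.7, 3.6, 26.1]
opening: 0.143
t 8.4 shift [-1.5 -0.2  3.9] turn 0.257 rot [ 3.141e+00 -3.000e-03  3.100e-02] F [-4.7  3.6 26.1] pos [ 5.603e+02 -1.000e-01  8.290e+01] q [-0.12  0.52  1.82  0.    0.8   1.42]
[0.80903673 1.13169073 0.03209502] [ -2.0997747  -43.52317929 -16.51361525  -0.61124392  -1.67975608
  -0.26966753] 0.14310511498590947
```

The moment is tiny (0.03 N m) at 0.26 rad and the grip hasn't widened, so counter-clockwise looks free. Continuing.

```bash
python3 -m pendant '[[[0,0,0,0,-0.1],[0,0,0,0,-0.2],[0,0,0,0,-0.3],[0,0,0,0,-0.4],[0,0,0,0,-0.5],[0,0,0,0,-0.6],[0,0,0,0,-0.7],[0,0,0,0,-0.7]]]'
python3 go.py 558.8 0 79 1.38; python3 -c "
from h import *;s=env.state();print(s['moment'],s['opening'])"
```

```text
t: 9.2
eef_pos: [560.4, -0.3, 82.8]
tcp_rot: [3.139, -0.002, 0.734]
ft_force: [-4.7, 2.1, 25.9]
opening: 0.147
t 9.2 shift [-1.  -1.3  3.8] turn -0.646 rot [ 3.139e+00 -2.000e-03  7.340e-01] F [-4.7  2.1 25.9] pos [ 5.604e+02 -3.000e-01  8.280e+01] q [-0.12  0.52  1.82 -0.    0.8   0.72]
[0.5107936  0.98058728 0.07898983] 0.14666035365020397
```

```bash
python3 -m pendant '[[[0,0,0,0,-0.1],[0,0,0,0,-0.2],[0,0,0,0,-0.3],[0,0,0,0,-0.4],[0,0,0,0,-0.5],[0,0,0,0,-0.58],[0,0,0,0,-0.64],[0,0,0,0,-0.64]]]'
python3 go.py 558.8 0 79 1.38; python3 - <<'E'
from h import *
s=env.state();print(s['moment'],s['opening'])
c=cam('scene');im=c['image'][160:250,220:340];cv2.imwrite('pics/s4.png',cv2.resize(im,None,fx=6,fy=6,interpolation=cv2.INTER_CUBIC))
E
```

```text
t: 10.0
eef_pos: [560.6, -0.4, 82.9]
tcp_rot: [3.138, 0.0, 1.373]
ft_force: [-4.0, 1.6, 24.8]
opening: 0.145
t 10.0 shift [ 0.  -1.8  3.8] turn -0.007 rot [3.138 0.    1.373] F [-4.   1.6 24.8] pos [ 5.606e+02 -4.000e-01  8.290e+01] q [-0.12  0.52  1.82 -0.    0.8   0.08]
[0.39493016 0.75091562 0.09109798] 0.14545150226820114
```

View pics/s4.png

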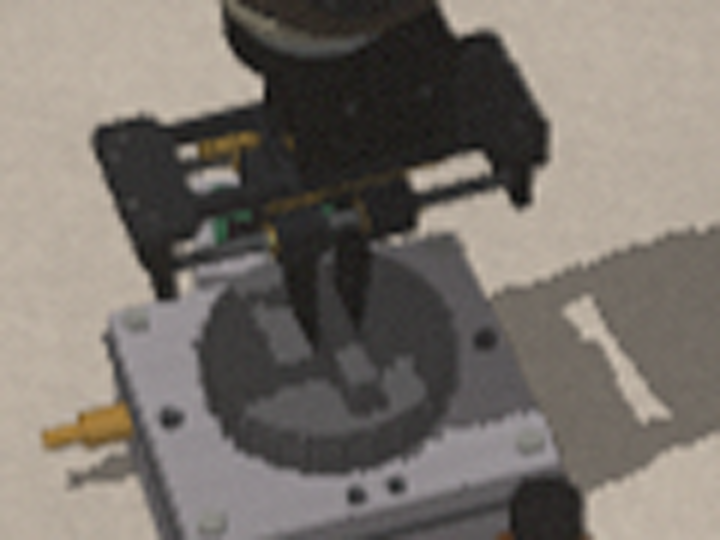

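The bar now points at the stud pair (crop (355,492) and (397,485)), about 1.60 rad turned. I'll ease up, open, then lift away.

```bash
python3 -m pendant '[[[0,0,0,-0.003,0],[0,0,0,-0.006,0],[0,0,0,-0.009,0],[0,0,0,-0.011,0],[0.4,0,0,-0.011,0],[0.4,0,0,-0.011,0],[0.4,0,0,-0.011,0],[0.4,0,0,-0.011,0]]]'
python3 -m pendant '[[[0.4,0,0,0,0],[0.4,0,0,-0.01,0],[0.4,0,0,-0.03,0],[0.4,0,0,-0.06,0],[0.4,0,0,-0.1,0],[0.4,0,0,-0.14,0],[0.4,0,0,-0.17,0],[0.4,0,0,-0.17,0]]]'
python3 go.py 210 -588 250 0.34
```

```text
t: 10.85
eef_pos: [559.4, -0.3, 91.4]
tcp_rot: [-3.141, 0.0, 1.371]
ft_force: [0.3, -0.4, 0.5]
opening: 0.385
t: 11.65
eef_pos: [561.0, -0.3, 266.6]
tcp_rot: [3.134, -0.001, 1.371]
ft_force: [-0.0, -0.2, -0.6]
opening: 0.399
t 11.65 shift [-645.7 -227.4   14.6] turn 1.031 rot [ 3.134e+00 -1.000e-03  1.371e+00] F [-0.  -0.2 -0.6] pos [ 5.610e+02 -3.000e-01  2.666e+02] q [-0.12  0.32  1.6  -0.    1.21  0.08]
```

```bash
python3 -m pendant '[[[0.4,-0.03,-0.01,0,0],[0.4,-0.075,-0.025,0,0],[0.4,-0.12,-0.04,0,0],[0.4,-0.165,-0.055,0,0],[0.4,-0.21,-0.07,0,0],[0.4,-0.255,-0.085,0,0],[0.4,-0.3,-0.1,0,0],[0.4,-0.32,-0.11,0,0]]]'
python3 -m pendant '[[[0.4,-0.03,-0.01,0,0],[0.4,-0.07,-0.025,0,0],[0.4,-0.11,-0.04,0,0],[0.4,-0.15,-0.055,0,0],[0.4,-0.2,-0.07,0,0],[0.4,-0.23,-0.08,0,0],[0.4,-0.25,-0.085,0,0],[0.4,-0.25,-0.085,0,0]]]'
python3 - <<'E'
from h import *
c=cam('top','tend.png');W=world(c);W0=np.load('W.npy')
loc=np.zeros(W.shape[:2],bool);loc[150:265,240:305]=1
for lo,hi in((136,160),(113,132)):
  for V in(W0,W):
    m=loc&(V[...,2]>lo)&(V[...,2]<hi);P=V[m][:,:2].astype(np.float32)
    print(lo,len(P),np.median(V[m][:,2]),cv2.minAreaRect(P) if len(P) else '')
cv2.imwrite('pics/crop_end.png',cv2.resize(c['image'][150:265,190:340],None,fx=5,fy=5,interpolation=cv2.INTER_CUBIC))
E
```

```text
t: 12.45
eef_pos: [386.4, -294.3, 261.4]
tcp_rot: [-3.141, 0.0, 1.369]
ft_force: [0.7, 0.5, -0.1]
opening: 0.401
t: 13.25
eef_pos: [254.3, -521.4, 261.0]
tcp_rot: [-3.141, -0.001, 1.369]
ft_force: [-0.7, 0.8, -0.5]
opening: 0.399
136 166 150.11661543018855 ((558.6495361328125, 0.020496368408203125), (13.69753360748291, 98.6302490234375), 77.0508041381836)
136 170 146.42519528581096 ((559.2335815429688, -0.200531005859375), (99.28787994384766, 14.479723930358887), 78.65984344482422)
113 953 126.477482402469 ((558.2366943359375, 0.087738037109375), (112.22345733642578, 112.3337173461914), 70.69721221923828)
113 937 122.46657750788323 ((559.266845703125, 0.13520431518554688), (111.81253814697266, 110.21562194824219), 0.9903881549835205)
```

View pics/crop_end.png

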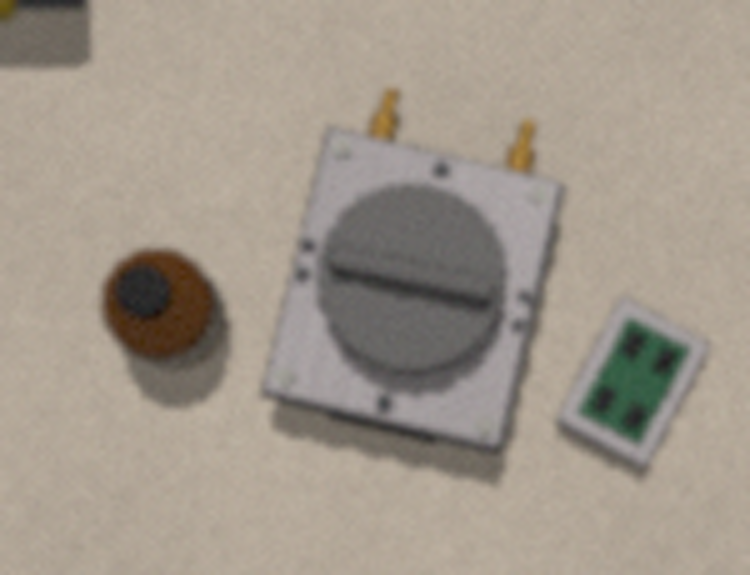

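The bar now lies between the stud pairs (crop (305,260) and (520,310)), having turned about 91.6° = 1.60 rad. The lid face is 4 mm below its start height, which matches locked. The bottle and module haven't moved, and the arm is clear.

```bash
python3 -c "
from cell import env;print(env.job_done())"
```

```text
the job is handed in; nothing more can be done
None
```

The chamber lid is closed and locked, and the job is handed in at about 13.3 s. I gripped the bar, pushed the lid to the bottom (about 25 N) and turned it about 1.60 rad counter-clockwise. That direction ran free at the first try. Then I eased up, let go and moved the arm away.

**Last checks:**
- **Turn:** the bar turned 91.6° (1.60 rad) from its start angle and points at the paired studs.
- **Catch:** the lid face and bar top are both about 4 mm below their start height, which matches the catch.
- **Bystanders:** the bottle and module look unmoved in the last picture. I did not measure the wrench and cup again, but the arm never came near them.
- **Contact:** the force on the tool is near zero and the arm is clear of everything.

**Disagreement:** the first grasp closed on air above the bar. The camera showed the real fingertips about 32 mm higher than the reported TCP, and the gripper body was too high by the same amount. I corrected for this from the measured finger and from contact, but I don't know what causes it.

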